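Feed a rusty bearing block past the dust flap of a blast cabinet

ROBOT

A 7-joint arm with a two-finger parallel gripper is mounted at the origin on the work surface. World frame = base frame: x ahead of the robot, y to its left, z up, the work surface at z = 0. Lengths are in m, angles in rad, forces in N, time in s.
With the tool pointing down it reaches from about 0.4 to 0.85 m from the base axis. Payload 10.4 kg.
Tool frame: the origin (TCP) lies midway between the tips of the shut fingers; the grasp point (between the pads) lies 19 mm behind it (manip.pinch_z is the distance from the TCP to the grasp point, in m); y points along the fingers, x is the direction in which the jaws open and shut, and the axes are right-handed (so a half turn about y gives the same grasp; the last joint's range is limited). The gripper opens to 85 mm and grips with 20 to 120 N. Pads are 22 mm wide; open, the fingers measure 114 mm over their backs; the gripper's body (76 mm by 85 mm) begins 54 mm behind the grasp point. The pads swing forward as they close: fully open they stand 13 mm farther back than shut.
Start: joints at [1.216, 0.332, -0.065, 1.46, 0.022, 1.35, -0.088], TCP at [0.204, -0.591, 0.231] pointing down, gripper open.
Joint ranges: [-2.6, 2.6], [-0.5, 2.12], [-1.47, 1.34], [0.16, 2.42], [-1.27, 4.41], [0.06, 2.06], [-2.6, 2.6]. Speed limits (rad/s): [2.22, 2.22, 2.79, 2.79, 3.14, 3.14, 3.14].

INTERFACE

Orientations are given as a unit quaternion [x, y, z, w].
In Python, from workcell import manip gives the robot as it stands.
- The arm moves only by the shell command python3 -m pendant 'ROWS' [OPENING] [FORCE]. ROWS is a JSON object of lists of equal length, an entry for each row: "offset": the shift along the tool's x, y, z scaled (see below), a list of three; "turn": the turn, a rotation vector about the tool's x, y, z scaled (see below), a list of three. A call has 1 to 12 rows; each row is the pose to reach, as a shift and turn from the pose measured when the call began, along the tool's axes at that moment; what a row does not reach only later rows make up. The controller multiplies each number of a shift by 200 mm and each number of a turn by 45 degrees. A row lasts 1/8 s, in which the tool goes at most 62.5 mm and 10.7 degrees, less where a joint would pass 70% of its speed; a pose out of reach is approached as far as the arm can. A call with a number of a shift or a turn outside -1 to 1 is refused whole. A call with a gripper value outside its range is refused whole. OPENING is the opening in per cent of the stroke, from 0 (shut) to 100 (fully open), set as the call begins (- or left out, the last holds). The fingers move at their own pace and stop on an object; FORCE is the grip in N (left out, the last holds). Time passes only in rows, so rows that repeat a pose let the fingers close. It gives the time, the measured TCP pose, the force and the opening at its end, in the units of the state.
- manip.get_obs(): the state, without advancing time (a new reading comes with each control period).
- manip.camera(name): name is "side" or "top" or "wrist"; returns (picture, depth): 420x560x3 uint8, red, green, blue; 420x560 float32, m along the optical axis (not along the pixel's ray), 0 where there is no reading.
- manip.camera_model(name): a dict with "intrinsics" (3x3 intrinsics, pixels), "k1" (the pictures are not rectified: a ray, as slopes to the right and down, at radius r is drawn at 1 + k1 r^2 times it, then the intrinsics apply), "R" (3x3) and "t" (3): a world point X has camera coordinates R X + t; the wrist camera has in their place "tool_from_camera" (4x4, takes a point from camera to tool coordinates, whose origin is the TCP and whose axes are the tool frame's). Camera axes: x right, y down, z forward; pixel columns grow to the right and rows downward; lengths in m; the calibration is good to about 2 mm. A picture is of the moment at which its call begins: read the wrist's pose just before it. camera_model takes no time and is no camera call.
- manip.hand_in(): hands the job in, once; it reports no verdict.
The state is a dict: "clock": time; "joint_pos": joint angles; "joint_velocities": joint speeds; "tau": joint torques, N m; "position": TCP position; "ee_rot": TCP orientation; "ft_force": force on the tool from outside, world axes, zero at the start; "torque": the same for the moment, N m; "grip_width": opening from 0.0 (shut) to 1.0 (fully open).
Only numpy, scipy, OpenCV 4.12 (cv2) and the standard library are available. Lean on these libraries where they do the work, as an engineer would, in place of code of your own. Each camera call takes 0.05 s, during which the arm holds its last target. There are 200 camera calls.

TASK

Feed the rusty bearing block into the blast cabinet: press down the green thumb grip with one fingertip so that the spring-closed yellow dust flap swings up off the tunnel mouth, and while you hold it up, push the block along the infeed tray with the other fingertip until it is fully inside the tunnel. Then let go, so that the flap swings completely shut behind it. The block is only pushed, never picked up, the flap must not come down or drag on it, and everything else on the bench stays where it is.

Things in the scene. Friction and masses are not known exactly. Their poses are not given: they have to be found in the camera images.
- mouth (a point): Tunnel mouth of the red blast cabinet to the robot's left: middle of the tunnel floor's edge, in the mouth plane. y axis: level, into the tunnel (push direction); x: sideways towards the thumb grip; z: up. The tunnel is 42 mm wide and 30 mm high inside, level, its floor 150 mm long; outside 48 x 36 mm, it sticks out 120 mm from the cabinet's wall (cabinet 340 mm high).
- tray_end (a point): Middle of the outer edge of the steel infeed tray, on the tray floor, 160 mm in front of the mouth (same axes as the mouth). The tray floor is 75 mm above the bench, level with the tunnel floor and 50 mm wide; two rails on it, 37 mm apart and 12 mm high, guide the block. From above the tray is open.
- block_mid (a point): Centre of the rusty brown cast bearing block, a plain box 30 mm wide (x), 56 mm long (y), 24 mm high, 0.2 to 0.45 kg. It lies on the tray between the rails, its length along the tray, this point 12 mm above the tray floor. At the start its front end is 15 to 50 mm short of the mouth.
- flap (a joint): Angle (rad) of the yellow flap, a plate 5 to 8 mm in front of the mouth plane that turns in that plane on its pivot: 0 shut, 1.15 fully up (stop). A spring shuts it: 2.5 N at the grip when shut, 6 N fully up. The block cannot push it aside; from 0.75 rad up it passes under. At 1.05 its lower edge is 35 mm, its top 73 mm above the tray floor: the pushing finger must lean in under it, tip first.
- pivot (a point): Pivot bolt of the flap; its axis is parallel to the mouth's y axis, 30 mm to the side of the tunnel's centre line (mouth x = +30 mm), 28 mm above the tray floor; the point is 6.5 mm in front of the mouth plane.
- grip (a point): Middle of the green thumb grip, a bar of 16 mm diameter, 76 mm long, parallel to the tray, 16 to 92 mm in front of the mouth plane. Part of the flap, on a 46 mm radius about the pivot. Shut, its axis is 73 mm beside the tunnel's centre line, 45 mm above the tray floor; at 1.05 rad 67 mm beside, 0 mm above: pressing it down 40 to 45 mm opens the flap. Free beneath it down to the bench.
- spraycan_mid (a point): Centre (95 mm up) of a blue spray can, 66 mm diameter, 190 mm high, standing on the bench. Leave alone.
- jar_mid (a point): Centre (55 mm up) of an amber glass jar, 76 mm diameter, 110 mm high, standing on the bench. Leave alone.
- mug_mid (a point): Centre (46 mm up) of a white mug, 78 mm diameter, 92 mm high, standing on the bench. Leave alone.
- clean_block_mid (a point): Centre of a second bearing block of the same size, already blasted bright grey, lying on the bench. Leave alone.
- wrench_grip (a point): Handle of a steel wrench lying on the bench. Leave alone.
- driver_grip (a point): Handle of a red screwdriver lying on the bench. Leave alone.
Not all that is in view belongs to the job. What is meant by the part that bears block_mid is not purple or red, and is the larger of those in its own colour.

How it is judged:
By the outcome, as a careful person would: the job done as asked, in the order asked, and still so for the second after the job is handed in, with the robot touching nothing.
It also fails if it takes over 58 s, if anything falls off the work surface, if the arm or the gripper's body presses on something with over 40 N, if the wrist force passes 120 N, or if a joint passes its speed limit or range.

## Working session

There is one attempt and no reset: what is moved stays moved. The work goes in short steps, Python scripts to look and compute and a shell command to move; the robot and the scene stay as the last step left them, time stands still between calls to the robot, and variables do not carry over. Pictures are saved under pics/ and viewed, about 8 in all and at most 12, crops included, and the job is handed in when it is done.

```bash
mkdir -p pics; ls; python3 - <<'E'
from workcell import manip
import cv2,numpy as np
print(manip.get_obs())
for n in ("side","top"):
    p,d=manip.camera(n); cv2.imwrite(f"pics/{n}0.png",p[:,:,::-1]); np.save(f"pics/{n}0.npy",d); 
    print(n,manip.camera_model(n))
print(manip.camera_model("wrist"))
E
```

```text
pics
{'clock': 0.0, 'joint_pos': array([ 1.21641687,  0.33289287, -0.06469019,  1.4609739 ,  0.02158735,
        1.3499118 , -0.08848634]), 'joint_velocities': array([ 0.00036095, -0.00073412,  0.00044987,  0.00115689,  0.00020503,
       -0.00050821,  0.00031974]), 'tau': array([-5.37071319e-04, -6.25451016e+01,  4.81787429e-02, -3.91608238e+01,
        1.58715929e-02,  9.89404827e-03, -3.84815132e-05]), 'position': array([ 0.20344196, -0.59054401,  0.23048725]), 'ee_rot': array([-0.57541736,  0.41100556, -0.41012272,  0.57599362]), 'ft_force': array([0.32331053, 0.27237271, 1.19059706]), 'torque': array([-0.01949678, -0.03204387, -0.03598604]), 'grip_width': 1.0005243872585268}
side {'intrinsics': array([[536.87950716,   0.        , 279.1012103 ],
       [  0.        , 536.87950716, 213.3550356 ],
       [  0.        ,   0.        ,   1.        ]]), 'k1': 0.03524011553716979, 'R': array([[-0.90761762,  0.41971551,  0.0083158 ],
       [ 0.3141308 ,  0.69216919, -0.6497874 ],
       [-0.27848179, -0.58714624, -0.76007052]]), 't': array([ 0.55149912, -0.0442959 ,  1.25959467])}
top {
[... 263 characters left out ...]
998089  , -0.02194796, -0.0577636 ],
       [ 0.05795329, -0.00810661, -0.99828638]]), 't': array([-0.13078363,  0.56495636,  1.25352659])}
{'intrinsics': array([[304.02427425,   0.        , 283.26267966],
       [  0.        , 304.02427425, 212.51292953],
       [  0.        ,   0.        ,   1.        ]]), 'k1': -0.046942210599192034, 'tool_from_camera': array([[ 9.99999650e-01,  7.56074274e-04, -3.56978472e-04,
        -4.84792645e-05],
       [ 5.45794709e-04, -2.66853664e-01,  9.63736906e-01,
        -1.42132461e-01],
       [ 6.33395668e-04, -9.63736764e-01, -2.66853983e-01,
         6.74239295e-02],
       [ 0.00000000e+00,  0.00000000e+00,  0.00000000e+00,
         1.00000000e+00]])}
```

View pictures.

View pics/side0.png

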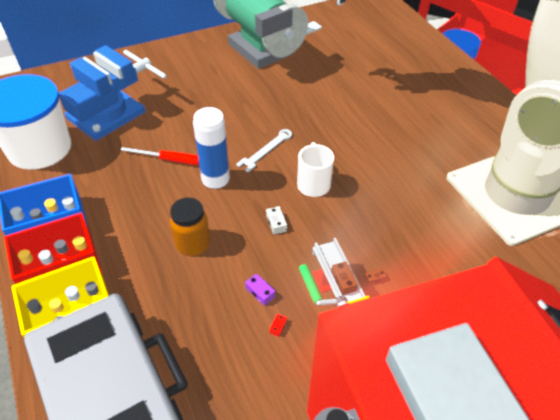

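View pics/top0.png

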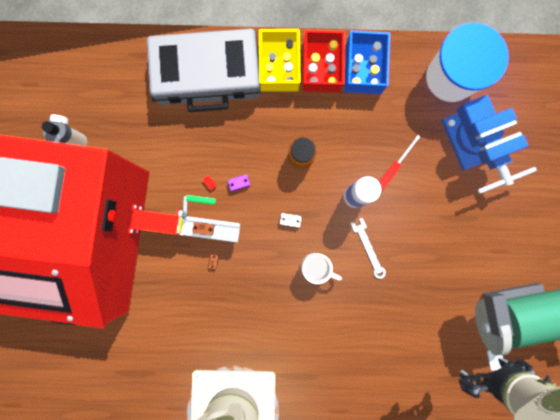

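```bash
cat > h.py <<'E'
import numpy as np,cv2
from workcell import manip
from scipy.spatial.transform import Rotation as Ro
def load(n,tag='0'): return cv2.imread(f"pics/{n}{tag}.png"),np.load(f"pics/{n}{tag}.npy")
def ray(n,uv,pose=None):
    m=manip.camera_model(n);K=m["intrinsics"];uv=np.atleast_2d(uv).astype(float)
    d=(uv-[K[0,2],K[1,2]])/K[0,0];s=d.copy()
    for _ in range(20): s=d/(1+m["k1"]*(s**2).sum(1,keepdims=True))
    c=np.c_[s,np.ones(len(s))]
    if n=="wrist":
        T=m["tool_from_camera"];R=Ro.from_quat(pose[1]).as_matrix()
        return R@T[:3,3]+pose[0],c@(R@T[:3,:3]).T
    return -m["R"].T@m["t"],c@m["R"]
def pts(n,uv,d,pose=None):
    o,r=ray(n,uv,pose);uv=np.atleast_2d(uv).astype(int);return o+r*d[uv[:,1],uv[:,0]][:,None]
def onz(n,uv,z,pose=None):
    o,r=ray(n,uv,pose);return o+r*((z-o[2])/r[:,2])[:,None]
def mask(img,lo,hi): return cv2.inRange(cv2.cvtColor(img,cv2.COLOR_BGR2HSV),lo,hi)
def comps(m,a=20):
    k,l,s,c=cv2.connectedComponentsWithStats(m);return [(l==i,s[i],c[i]) for i in range(1,k) if s[i,4]>=a]
E
python3 - <<'E'
from h import *
np.set_printoptions(precision=4,suppress=True)
M={'green':((50,120,80),(75,255,255)),'yellow':((22,150,120),(35,255,255)),'brown':((3,120,60),(12,230,190)),'grey':((0,0,140),(180,40,255))}
for n in("top","side"):
    im,d=load(n)
    roi=(165,180,260,275) if n=="top" else (290,220,400,315)
    x0,y0,x1,y1=roi
    cv2.imwrite(f"pics/{n}c.png",cv2.resize(im[y0:y1,x0:x1],None,fx=6,fy=6,interpolation=cv2.INTER_CUBIC))
    for k,(lo,hi) in M.items():
        m=mask(im,lo,hi);mm=np.zeros_like(m);mm[y0:y1,x0:x1]=m[y0:y1,x0:x1]
        for q,s,c in comps(mm,12):
            v,u=np.nonzero(q);P=pts(n,np.c_[u,v],d)
            print(n,k,s,c,'med',np.median(P,0),'lo',np.percentile(P,5,0),'hi',np.percentile(P,95,0))
E
python3 -c "
import cv2,numpy as np
a=cv2.imread('pics/topc.png');b=cv2.imread('pics/sidec.png')
h=max(a.shape[0],b.shape[0]);c=np.zeros((h,a.shape[1]+b.shape[1],3),np.uint8);c[:a.shape[0],:a.shape[1]]=a;c[:b.shape[0],a.shape[1]:]=b
c=cv2.resize(c,None,fx=.64,fy=.64);print(c.shape);cv2.imwrite('pics/c.png',c)"
```

```text
top green [186 195  30   9 148] [200.277  199.4189] med [0.5896 0.0883 0.1267] lo [0.5817 0.0517 0.0008] hi [0.6082 0.1212 0.1306]
top yellow [179 218   3  15  23] [180.2609 224.6087] med [0.5255 0.1413 0.1051] lo [0.5073 0.139  0.0942] hi [0.5387 0.1436 0.1084]
top brown [ 165  181   95   34 1590] [210.9623 197.4937] med [ 0.6094  0.0668 -0.0001] lo [ 0.5715 -0.0475 -0.0044] hi [0.6467 0.1987 0.0044]
top brown [252 218   8   3  12] [255.75 218.75] med [ 0.5478 -0.0546 -0.0001] lo [ 0.5462 -0.0619 -0.0051] hi [ 0.5508 -0.0449  0.0034]
top brown [194 224  11   6  43] [199.2791 226.7209] med [0.519  0.0897 0.0987] lo [0.5135 0.0791 0.0948] hi [0.5245 0.1056 0.1021]
top brown [241 224  19   4  38] [250.3421 225.5263] med [ 0.5276 -0.0395  0.0003] lo [ 0.5261 -0.064  -0.0029] hi [ 0.5304 -0.0146  0.0048]
top brown [208 227   5   5  20] [210.05 229.2 ] med [0.5142 0.0626 0.0994] lo [0.5089 0.0571 0.0961] hi [0.5195 0.0682 0.1029]
top brown [ 165  234   95   41 2298] [210.8346 253.0305] med [ 0.4535  0.0684 -0.0001] lo [ 0.3891 -0.0513 -0.0044] hi [0.4876 0.1942 0.0053]
top grey [179 196  
[... 360 characters left out ...]
39  0.1482 0.1075]
side brown [ 290  220  110   95 4964] [340.5961 249.6547] med [ 0.4362 -0.0348 -0.0003] lo [ 0.3276 -0.1143 -0.0032] hi [0.5882 0.0664 0.0029]
side brown [332 270  26  24 216] [345.5139 283.4444] med [0.5206 0.1048 0.0954] lo [0.5087 0.0791 0.0826] hi [0.5316 0.1137 0.1013]
side brown [375 271   9   6  25] [379.04 273.12] med [0.4147 0.0672 0.0167] lo [0.4055 0.0633 0.0143] hi [0.4232 0.0696 0.0194]
side grey [313 238  35  67 969] [329.8596 266.3994] med [0.525  0.033  0.0765] lo [ 0.488  -0.0063  0.0711] hi [0.5793 0.1354 0.1183]
side grey [344 288  21  13 114] [354.4386 295.2807] med [0.5116 0.1219 0.0757] lo [0.4997 0.1149 0.0729] hi [0.5321 0.1324 0.0968]
(365, 787, 3)
```

View pics/c.png

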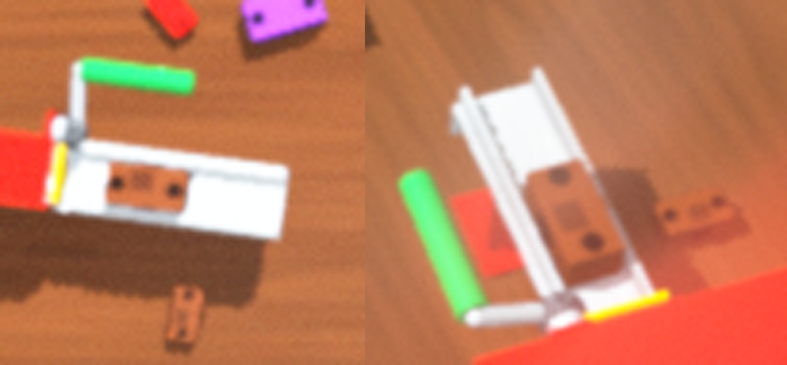

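```bash
python3 - <<'E'
from h import *
np.set_printoptions(precision=4,suppress=True)
F={};
for n in("top","side"):
    im,d=load(n)
    x0,y0,x1,y1=(165,180,260,275) if n=="top" else (290,220,400,315)
    z=np.zeros(im.shape[:2],np.uint8);z[y0:y1,x0:x1]=1
    def P(lo,hi):
        v,u=np.nonzero(mask(im,lo,hi)*z);return pts(n,np.c_[u,v],d)
    g=P((50,120,80),(75,255,255));g=g[g[:,2]>.11]
    c,(a)=g.mean(0),np.linalg.svd(g[:,:2]-g[:,:2].mean(0))[2][0];a*=np.sign(a[1])
    t=(g[:,:2]-c[:2])@a;print(n,'grip c',c,'dir',np.degrees(np.arctan2(a[0],a[1])),'extent',t.min(),t.max())
    v,u=np.nonzero(z);A=pts(n,np.c_[u,v],d)
    tr=A[(A[:,2]>.068)&(A[:,2]<.08)&(A[:,0]<.56)&(A[:,0]>.47)&(A[:,1]<.13)]
    # low tray floor + rails; rails z .08-.09
    r=cv2.minAreaRect((tr[:,:2]*1000).astype(np.float32));print('tray',r,len(tr),np.median(tr[:,2]))
    bl=P((3,110,50),(14,240,200));bl=bl[(bl[:,2]>.094)&(bl[:,2]<.106)&(bl[:,1]<.14)]
    r=cv2.minAreaRect((bl[:,:2]*1000).astype(np.float32));print('block top',r,len(bl),np.median(bl,0))
    y=P((22,150,120),(35,255,255));y=y[y[:,2]>.08];print('flap',y.min(0),y.max(0),np.median(y,0))
E
```

```text
top grip c [0.589  0.0851 0.1351] dir 14.916125086703756 extent -0.21121321654322966 0.0395225389276464
tray ((513.8065185546875, 60.337379455566406), (142.59217834472656, 49.97373962402344), 83.69676971435547) 578 0.07475081076584811
block top ((516.5060424804688, 81.48930358886719), (51.40803527832031, 26.96625328063965), 84.16032409667969) 87 [0.5169 0.0844 0.0989]
flap [0.5044 0.1389 0.0928] [0.5415 0.1446 0.1096] [0.5255 0.1413 0.1051]
side grip c [0.5915 0.0893 0.1261] dir 6.127769621530433 extent -0.03932515317650643 0.036927740111022664
tray ((515.3740234375, 59.20590591430664), (136.4281005859375, 46.3031120300293), 83.79425048828125) 716 0.07509128815518035
block top ((522.7334594726562, 103.72103118896484), (91.26378631591797, 41.58253479003906), 65.13124084472656) 207 [0.5177 0.0936 0.0986]
flap [0.5034 0.1422 0.1009] [0.5409 0.1484 0.1081] [0.5195 0.1458 0.1055]
```

```bash
cat >> h.py <<'E'
np.set_printoptions(precision=3,suppress=True)
th=np.radians(6.2);MY=np.array([np.sin(th),np.cos(th),0]);MX=np.array([np.cos(th),-np.sin(th),0]);MZ=np.array([0,0,1.]);MO=np.array([.523,.149,.075])
B=np.c_[MX,MY,MZ]
def w(p): return MO+B@np.array(p)          # mouth mm-> use m
def inv(p): return B.T@(np.array(p)-MO)
def rot(lean,yaw,flip=1):  # lean: tip forward (+y); yaw about up, + = finger at low x leads? (ccw positive)
    a=np.array([0,np.sin(np.radians(lean)),-np.cos(np.radians(lean))]);x=np.array([flip,0,0.])
    R=np.c_[x,a,np.cross(x,a)]
    return B@Ro.from_euler('z',yaw,degrees=True).as_matrix()@R
def rel(p,R,o=None,p0=None,R0=None):
    if o is None:o=manip.get_obs()
    p0=o['position'];R0=Ro.from_quat(o['ee_rot']).as_matrix()
    return R0.T@(p-p0)/.2, Ro.from_matrix(R0.T@R).as_rotvec()/np.radians(45)
def st():
    o=manip.get_obs();R=Ro.from_quat(o['ee_rot']).as_matrix()
    print('t',o['clock'],'mouthpos mm',1000*inv(o['position']),'x',B.T@R[:,0],'y',B.T@R[:,1],'F',B.T@o['ft_force'],'T',o['torque'],'w',o['grip_width'],'q',o['joint_pos']);return o
E
python3 - <<'E'
from h import *
st()
for f in(1,-1):
    print(f,*rel(w([.035,-.17,.15]),rot(0,0,f)),*rel(w([.035,-.17,.15]),rot(45,-20,f)))
E
```

```text
t 0.1 mouthpos mm [-237.785 -769.795  155.611] x [ 0.426 -0.905 -0.001] y [-0.001  0.001 -1.   ] F [-0.084  1.312  0.371] T [-0.026  0.006 -0.028] w 0.9974663745550583 q [ 1.216  0.333 -0.065  1.461  0.022  1.35  -0.088]
1 [-2.132  0.031  2.511] [-0.001 -1.44  -0.001] [-2.132  0.031  2.511] [ 0.947 -0.943  0.389]
-1 [-2.132  0.031  2.511] [ 0.002  2.56  -0.001] [-2.132  0.031  2.511] [-0.479  2.815  1.165]
```

```bash
python3 -m pendant '{"offset":[[-0.18,0,0.21],[-0.36,0,0.42],[-0.54,0,0.63],[-0.72,0,0.84],[-0.72,0,0.84]],"turn":[[0,-0.12,0],[0,-0.24,0],[0,-0.36,0],[0,-0.48,0],[0,-0.48,0]]}' 65 20
python3 - <<'E'
from h import *
st()
print(*rel(w([.035,-.17,.15]),rot(0,0)))
E
```

```text
clock: 0.72
position: [0.3181, -0.396, 0.2309]
ee_rot: [-0.643, 0.293, -0.293, 0.644]
ft_force: [-0.8, -0.7, 0.3]
grip_width: 0.652
t 0.725 mouthpos mm [-144.804 -563.896  155.938] x [ 0.735 -0.678 -0.001] y [-0.     0.002 -1.   ] F [-0.726 -0.741  0.289] T [-0.045  0.021  0.017] w 0.6521295167205535 q [ 1.04   0.089 -0.248  1.754  0.021  1.302 -0.067]
[-0.676  0.033  2.057] [-0.002 -0.949 -0.001]
```

```bash
python3 -m pendant '{"offset":[[-0.09,-0.03,0.25],[-0.17,-0.06,0.5],[-0.26,-0.1,0.75],[-0.34,-0.1,1.0],[-0.34,-0.1,1.0]],"turn":[[0,-0.12,0],[0,-0.24,0],[0,-0.36,0],[0,-0.48,0],[0,-0.48,0]]}'
python3 - <<'E'
from h import *
st()
print(*rel(w([.035,-.20,.17]),rot(0,0)),*rel(w([.035,-.20,.17]),rot(45,0)),)
E
```

```text
clock: 1.35
position: [0.4259, -0.2102, 0.2514]
ee_rot: [-0.687, 0.165, -0.165, 0.688]
ft_force: [-0.4, -0.4, -0.6]
grip_width: 0.647
t 1.35 mouthpos mm [ -57.73  -367.56   176.366] x [ 0.935 -0.354 -0.   ] y [ 0.     0.002 -1.   ] F [-0.372 -0.394 -0.594] T [-0.018  0.045 -0.008] w 0.6466979395790331 q [ 0.827  0.014 -0.463  1.789  0.004  1.34  -0.107]
[0.137 0.034 0.948] [-0.003 -0.461 -0.   ] [0.137 0.034 0.948] [ 0.986 -0.437  0.181]
```

```bash
python3 -m pendant '{"offset":[[0.03,0,0.2],[0.06,0,0.4],[0.09,0,0.6],[0.12,0.01,0.8],[0.14,0.03,0.95],[0.14,0.03,0.95],[0.14,0.03,0.95]],"turn":[[0.2,-0.09,0.036],[0.4,-0.18,0.072],[0.6,-0.26,0.11],[0.8,-0.35,0.145],[0.99,-0.44,0.18],[0.99,-0.44,0.18],[0.99,-0.44,0.18]]}'
python3 - <<'E'
from h import *
o=st()
p,d=manip.camera("wrist"); cv2.imwrite("pics/wrist1.png",p[:,:,::-1]);np.save("pics/wrist1.npy",d);np.savez("pics/pose1.npz",p=o['position'],q=o['ee_rot'])
E
```

```text
clock: 2.22
position: [0.5368, -0.0549, 0.2458]
ee_rot: [-0.382, 0.02, -0.051, 0.923]
ft_force: [0.2, 0.4, 0.1]
grip_width: 0.65
t 2.225 mouthpos mm [  35.695 -201.249  170.793] x [ 1.    -0.001  0.002] y [ 0.002  0.707 -0.707] F [0.123 0.384 0.082] T [-0.718  0.092 -0.058] w 0.6496061310851339 q [ 0.868  0.364 -0.514  1.643 -0.585  1.434  0.414]
```

View pics/wrist1.png

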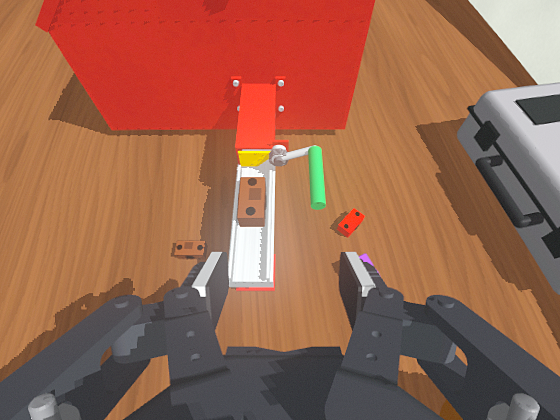

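```bash
python3 - <<'E'
from h import *
im,d=load("wrist","1");z=np.load("pics/pose1.npz");pose=(z['p'],z['q']);R=Ro.from_quat(z['q']).as_matrix()
def P(lo,hi,box):
    x0,y0,x1,y1=box;k=np.zeros(im.shape[:2],np.uint8);k[y0:y1,x0:x1]=1
    v,u=np.nonzero(mask(im,lo,hi)*k);return (pts("wrist",np.c_[u,v],d,pose)-MO)@B*1000
def rep(n,A): print(n,len(A),'med',np.median(A,0),'p2',np.percentile(A,2,0),'p98',np.percentile(A,98,0))
g=P((50,120,60),(75,255,255),(295,140,335,215));g=g[g[:,2]>20];rep('grip',g)
t=g[:,1];print('grip slope',np.polyfit(t,g[:,0],1))
b=P((3,100,40),(14,240,220),(235,175,268,230));bt=b[b[:,2]>20];rep('blocktop',bt);rep('block all',b)
print('block slope',np.polyfit(bt[:,1],bt[:,0],1))
y=P((22,150,100),(35,255,255),(230,145,275,170));rep('flap',y)
v,u=np.mgrid[165:290,225:280];A=(pts("wrist",np.c_[u.ravel(),v.ravel()],d,pose)-MO)@B*1000
tr=A[(abs(A[:,2])<6)];rep('trayfloor',tr)
rl=A[(A[:,2]>8)&(A[:,2]<16)&(A[:,1]<-110)];rep('rails',rl)
# fingertips in tool frame
for box in((190,245,232,300),(335,245,380,300)):
    x0,y0,x1,y1=box;v,u=np.mgrid[y0:y1,x0:x1];q=(pts("wrist",np.c_[u.ravel(),v.ravel()],d,pose)-pose[0])@R*1000
    q=q[q[:,1]>-50];q=q[(abs(q[:,2])<30)&(q[:,1]<30)];rep('tip tool',q)
E
```

```text
grip 731 med [ 71.953 -61.845  51.843] p2 [ 64.883 -90.913  41.624] p98 [ 78.61  -17.001  53.665]
grip slope [ 0.05 74.91]
blocktop 958 med [ -0.931 -66.423  23.654] p2 [-15.613 -92.111  22.135] p98 [ 13.218 -38.392  25.068]
block all 973 med [ -1.001 -66.446  23.647] p2 [-15.883 -92.309  20.766] p98 [ 13.224 -38.139  25.049]
block slope [-0.008 -1.659]
flap 405 med [-3.082 -5.596 21.788] p2 [-19.384  -6.734   5.802] p98 [16.797 -3.135 31.4  ]
trayfloor 2961 med [   1.925 -114.871   -0.392] p2 [ -24.853 -157.846   -2.255] p98 [23.915 -4.633  4.439]
rails 260 med [ -19.166 -135.882   11.414] p2 [ -22.149 -157.562    8.673] p98 [  20.781 -111.324   13.098]
tip tool 1560 med [-29.231 -25.639   8.652] p2 [-40.207 -48.329  -8.125] p98 [-27.686  -5.794  12.013]
tip tool 1595 med [ 29.266 -26.687   8.712] p2 [ 27.292 -48.591  -7.758] p98 [40.078 -5.758 12.068]
```

```bash
cat >> h.py <<'E'
TA=np.array([.0362,-.0055,-.011])
def pose(A,yaw,lean=45,roll=-3,show=True):
    R=B@Ro.from_euler('z',yaw,degrees=True).as_matrix()@Ro.from_euler('y',roll,degrees=True).as_matrix()@B.T@rot(lean,0)
    p=w(np.array(A)/1000)-R@TA
    f=lambda t:1000*inv(p+R@np.array(t))
    if show:
        print('Bfront',[f([x,TA[1],.011]) for x in(-.0427,-.0297)],'Bheel',f([-.0362,TA[1],-.011]),'TCP',1000*inv(p))
    o,t=rel(p,R);print('A',A,'yaw',yaw,'lean',lean,'OFF',o,'TURN',t);return p,R
def where():
    o=st();R=Ro.from_quat(o['ee_rot']).as_matrix()
    f=lambda t:1000*inv(o['position']+R@np.array(t))
    print('Aheel',f(TA),'Bfront',[f([x,TA[1],.011]) for x in(-.0427,-.0297)],'Bheel',f([-.0362,TA[1],-.011]))
E
python3 - <<'E'
from h import *
for A,y in(([71,-86,75],21),([71,-86,75],24),([71,-86,5],24),([68,-24,5],-12),([68,-22,5],-16)): pose(A,y)
E
```

```text
Bfront [array([  -8.894, -100.005,   86.406]), array([  3.226, -95.353,  87.086])] Bheel [   3.501 -111.91    71.211] TCP [ 32.88  -88.136  76.989]
A [71, -86, 75] yaw 21 lean 45 OFF [-0.016  0.732  0.065] TURN [ 0.013 -0.374  0.286]
Bfront [array([  -8.051, -104.167,   86.406]), array([  3.809, -98.887,  87.086])] Bheel [   4.95  -115.407   71.211] TCP [ 33.044 -90.128  76.989]
A [71, -86, 75] yaw 24 lean 45 OFF [-0.015  0.725  0.058] TURN [ 0.015 -0.421  0.333]
Bfront [array([  -8.051, -104.167,   16.406]), array([  3.809, -98.887,  17.086])] Bheel [   4.95  -115.407    1.211] TCP [ 33.044 -90.128   6.989]
A [71, -86, 5] yaw 24 lean 45 OFF [-0.016  0.973 -0.189] TURN [ 0.015 -0.421  0.333]
Bfront [array([-6.632,  7.767, 16.406]), array([ 6.066,  5.068, 17.086])] Bheel [-2.721 -8.968  1.211] TCP [34.866 -5.029  6.989]
A [68, -24, 5] yaw -12 lean 45 OFF [-0.007  1.274  0.112] TURN [-0.007  0.144 -0.233]
Bfront [array([-4.234, 14.896, 16.406]), array([ 8.245, 11.318, 17.086])] Bheel [-1.5   -2.071  1.211] TCP [36.27  -0.764  6.989]
A [68, -22, 5] yaw -16 lean 45 OFF [0.    1.289 0.127] TURN [-0.009  0.207 -0.296]
```

```bash
python3 -m pendant '{"offset":[[0,0.18,0.015],[-0.01,0.36,0.03],[-0.015,0.54,0.045],[-0.015,0.725,0.058],[-0.015,0.725,0.058],[-0.015,0.725,0.058]],"turn":[[0.004,-0.105,0.083],[0.008,-0.21,0.166],[0.012,-0.315,0.25],[0.015,-0.42,0.333],[0.015,-0.42,0.333],[0.015,-0.42,0.333]]}' 69
python3 - <<'E'
from h import *
where()
o=manip.get_obs();p,d=manip.camera("wrist"); cv2.imwrite("pics/wrist2.png",p[:,:,::-1]);np.save("pics/wrist2.npy",d);np.savez("pics/pose2.npz",p=o['position'],q=o['ee_rot'])
pose([71,-86,52],24,show=False)
pose([71,-86,5],24,show=False)
E
```

```text
clock: 3.02
position: [0.5465, 0.0547, 0.1529]
ee_rot: [-0.376, -0.083, 0.132, 0.914]
ft_force: [0.0, -0.3, 0.3]
grip_width: 0.693
t 3.025 mouthpos mm [ 33.541 -91.18   77.888] x [0.913 0.404 0.052] y [-0.251  0.66  -0.708] F [ 0.069 -0.306  0.328] T [-0.744 -0.218  0.024] w 0.6929576692431281 q [ 0.664  0.577 -0.595  1.595 -0.422  1.379  0.58 ]
Aheel [ 71.509 -87.15   75.926] Bfront [array([  -7.597, -105.095,   87.299]), array([  4.275, -99.842,  87.978])] Bheel [   5.391 -116.404   72.144]
A [71, -86, 52] yaw 24 lean 45 OFF [-0.006  0.091 -0.078] TURN [ 0.004 -0.003  0.003]
A [71, -86, 5] yaw 24 lean 45 OFF [-0.018  0.257 -0.244] TURN [ 0.004 -0.003  0.003]
```

View pics/wrist2.png

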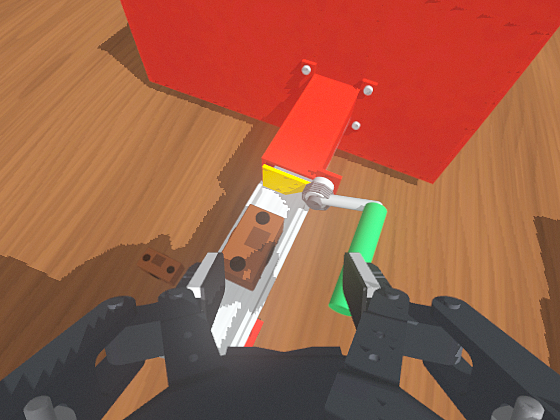

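```bash
python3 - <<'E'
from h import *
pose([71,-84,50],24,show=False)
pose([71,-84,30],24,show=False)
E
```

```text
A [71, -84, 50] yaw 24 lean 45 OFF [-0.003  0.104 -0.079] TURN [ 0.004 -0.003  0.003]
A [71, -84, 30] yaw 24 lean 45 OFF [-0.008  0.175 -0.15 ] TURN [ 0.004 -0.003  0.003]
```

```bash
python3 -m pendant '{"offset":[[0,0.05,-0.04],[0,0.08,-0.06],[-0.003,0.104,-0.079],[-0.005,0.125,-0.1],[-0.006,0.15,-0.125],[-0.008,0.175,-0.15],[-0.008,0.175,-0.15]],"turn":[[0,0,0],[0,0,0],[0,0,0],[0,0,0],[0,0,0],[0,0,0],[0,0,0]]}'
python3 - <<'E'
from h import *
where()
pose([71,-84,18],24,show=False)
pose([71,-84,5],24,show=False)
o=manip.get_obs()
p,d=manip.camera("wrist"); q,e=manip.camera("side")
cv2.imwrite("pics/w3.png",np.hstack([p[130:330,130:430,::-1],cv2.resize(q[220:330,280:420],(420,330))[:200+0,:,::-1] if 0 else cv2.resize(q[225:325,285:435,::-1],(300,200))]))
np.save("pics/wrist3.npy",d)
E
```

```text
clock: 3.95
position: [0.5459, 0.0579, 0.1064]
ee_rot: [-0.375, -0.082, 0.132, 0.914]
ft_force: [-1.2, -0.5, 3.4]
grip_width: 0.692
t 3.95 mouthpos mm [ 32.572 -88.128  31.351] x [0.913 0.404 0.051] y [-0.252  0.66  -0.708] F [-1.181 -0.595  3.384] T [-0.369  0.012  0.139] w 0.69184044978493 q [ 0.652  0.634 -0.584  1.623 -0.404  1.306  0.613]
Aheel [ 70.541 -84.116  29.349] Bfront [array([  -8.562, -102.027,   40.803]), array([  3.313, -96.78 ,  41.47 ])] Bheel [   4.405 -113.339   25.632]
A [71, -84, 18] yaw 24 lean 45 OFF [-0.001  0.04  -0.041] TURN [ 0.003 -0.003  0.002]
A [71, -84, 5] yaw 24 lean 45 OFF [-0.004  0.086 -0.087] TURN [ 0.003 -0.003  0.002]
```

View pics/w3.png

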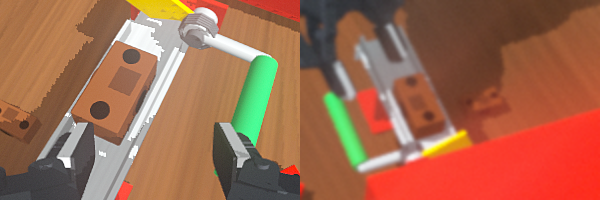

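```bash
python3 -m pendant '{"offset":[[0,0.02,-0.02],[-0.001,0.04,-0.04],[-0.002,0.06,-0.06],[-0.004,0.08,-0.08],[-0.004,0.086,-0.087],[-0.004,0.086,-0.087]],"turn":[[0,0,0],[0,0,0],[0,0,0],[0,0,0],[0,0,0],[0,0,0]]}'
python3 - <<'E'
from h import *
where()
o=manip.get_obs();p,d=manip.camera("wrist");q,e=manip.camera("side");pz=(o['position'],o['ee_rot'])
cv2.imwrite("pics/w4.png",np.hstack([p[130:330,130:430,::-1],cv2.resize(q[225:325,285:435,::-1],(300,200))]))
def P(n,im,d,lo,hi,z0):
    v,u=np.nonzero(mask(im[:,:,::-1].copy(),lo,hi));A=(pts(n,np.c_[u,v],d,pz)-MO)@B*1000
    return A[(abs(A[:,0])<110)&(A[:,1]>-120)&(A[:,1]<6)&(A[:,2]>z0)&(A[:,2]<90)]
for n,im,dd in(("wrist",p,d),("side",q,e)):
    g=P(n,im,dd,(50,120,50),(75,255,255),-40);y=P(n,im,dd,(22,150,80),(35,255,255),5);b=P(n,im,dd,(3,100,40),(14,240,220),21)
    b=b[b[:,2]<27]
    for k,a in(('grip',g),('flap',y),('block',b)):
        if len(a):print(n,k,len(a),'p2',np.percentile(a,2,0),'p98',np.percentile(a,98,0))
    if len(y): print('flap low pts',y[np.argsort(y[:,2])[::max(1,len(y)//8)]][:9])
E
```

```text
clock: 4.8
position: [0.5452, 0.0595, 0.0828]
ee_rot: [-0.374, -0.082, 0.133, 0.914]
ft_force: [-7.9, 2.5, 9.1]
grip_width: 0.686
t 4.8 mouthpos mm [ 31.735 -86.601   7.766] x [0.912 0.406 0.051] y [-0.255  0.661 -0.706] F [-8.167  1.581  9.101] T [0.99  1.045 1.189] w 0.6861595918056643 q [ 0.645  0.668 -0.577  1.632 -0.394  1.274  0.631]
Aheel [ 69.686 -82.462   5.7  ] Bfront [array([  -9.337, -100.654,   17.264]), array([  2.523, -95.371,  17.921])] Bheel [   3.637 -111.888    2.041]
wrist grip 2437 p2 [ 58.135 -90.708  -3.217] p98 [ 72.613 -17.02    7.9  ]
wrist flap 2973 p2 [-12.288  -6.965  36.803] p98 [23.565 -3.303 70.153]
wrist block 4834 p2 [-15.63  -92.468  21.757] p98 [ 13.65  -38.338  24.789]
flap low pts [[18.767 -6.172 32.189]
 [ 8.145 -5.724 41.23 ]
 [12.278 -5.703 45.532]
 [-7.799 -6.41  49.636]
 [-0.311 -5.477 53.477]
 [-9.094 -5.608 57.153]
 [ 8.627 -4.905 60.841]
 [-6.215 -6.706 64.853]
 [ 6.285 -5.629 72.197]]
side grip 240 p2 [ 61.5   -82.657  -0.835] p98 [ 73.785 -16.265   9.801]
side flap 102 p2 [-11.997 -37.145   9.844] p98 [26.15  -1.449 71.024]
side block 398 p2 [-14.91  -89.719  21.288] p98 [ 13.705 -36.517  26.498]
flap low pts [[ -6.256 -36.89    5.178]
 [ 20.155  -4.069  41.812]
 [ 15.73   -2.875  47.947]
 [ 18.199  -3.392  54.874]
 [ 16.199  -4.637  58.393]
 [  8.6    -1.747  62.168]
 [ -4.472  -6.498  64.468]
 [ -2.801  -3.465  66.627]
 [  0.922  -4.509  70.033]]
```

View pics/w4.png

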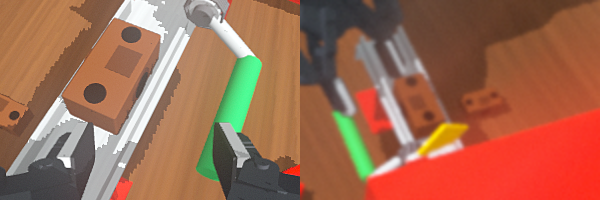

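```bash
python3 - <<'E'
from h import *
for A,y in(([68,-68,4.5],15),([67.5,-53,4.5],6)): pose(A,y)
E
```

```text
Bfront [array([-12.92 , -73.577,  15.906]), array([ -0.38 , -70.217,  16.586])] Bheel [ -1.837 -86.713   0.711] TCP [ 29.865 -66.139   6.489]
A [68, -68, 4.5] yaw 15 lean 45 OFF [0.032 0.075 0.063] TURN [-0.011  0.14  -0.143]
Bfront [array([-13.296, -45.85 ,  15.906]), array([ -0.385, -44.493,  16.586])] Bheel [ -4.405 -60.557   0.711] TCP [ 30.126 -45.197   6.489]
A [67.5, -53, 4.5] yaw 6 lean 45 OFF [0.076 0.144 0.128] TURN [-0.022  0.281 -0.284]
```

```bash
python3 -m pendant '{"offset":[[0.012,0.025,0.02],[0.023,0.05,0.042],[0.034,0.073,0.064],[0.05,0.097,0.086],[0.065,0.12,0.107],[0.081,0.142,0.13],[0.081,0.142,0.13]],"turn":[[-0.004,0.047,-0.048],[-0.007,0.093,-0.095],[-0.011,0.14,-0.143],[-0.015,0.187,-0.19],[-0.018,0.234,-0.237],[-0.022,0.28,-0.284],[-0.022,0.28,-0.284]]}' 67
cat > look.py <<'E'
from h import *
import sys
where()
o=manip.get_obs();p,d=manip.camera("wrist");q,e=manip.camera("side");pz=(o['position'],o['ee_rot'])
cv2.imwrite(f"pics/{sys.argv[1]}.png",np.hstack([p[130:330,130:430,::-1],cv2.resize(q[225:325,285:435,::-1],(300,200))]))
for n,im,dd in(("wrist",p,d),("side",q,e)):
  for k,lo,hi,z0,z1 in(('grip',(50,120,50),(75,255,255),-40,60),('flap',(22,150,80),(35,255,255),-5,90),('block',(3,100,40),(14,240,220),20,27)):
    v,u=np.nonzero(mask(im[:,:,::-1].copy(),lo,hi));a=(pts(n,np.c_[u,v],dd,pz)-MO)@B*1000
    a=a[(abs(a[:,0])<100)&(a[:,1]>-120)&(a[:,1]<20)&(a[:,2]>z0)&(a[:,2]<z1)]
    if len(a)>5:print(n,k,len(a),'p2',np.percentile(a,2,0),'p98',np.percentile(a,98,0))
E
python3 look.py w5
python3 - <<'E'
from h import *
for A,y in(([68,-38,5],-4),([68,-24,5],-13)): pose(A,y)
E
```

```text
clock: 5.78
position: [0.5499, 0.1005, 0.0823]
ee_rot: [-0.383, -0.024, -0.013, 0.923]
ft_force: [2.5, -2.2, 4.2]
grip_width: 0.669
t 5.775 mouthpos mm [ 31.988 -45.359   7.313] x [0.993 0.103 0.055] y [-0.034  0.706 -0.707] F [ 2.743 -1.925  4.186] T [-0.381 -0.459 -0.458] w 0.6685648975926816 q [ 0.688  0.536 -0.615  1.847 -0.588  0.995  0.515]
Aheel [ 69.358 -53.21    5.433] Bfront [array([-11.459, -45.949,  16.613]), array([  1.451, -44.607,  17.327])] Bheel [ -2.545 -60.685   1.459]
wrist grip 2387 p2 [ 57.114 -80.785  -0.683] p98 [ 70.228 -16.47    7.368]
wrist flap 3619 p2 [-11.831  -6.723  36.832] p98 [23.942 -3.385 71.253]
wrist block 5103 p2 [-19.066 -45.882  21.191] p98 [11.708  3.759 24.94 ]
side grip 162 p2 [ 61.109 -86.922  -2.485] p98 [ 72.764 -16.331   9.143]
side flap 118 p2 [ -8.082 -28.267  22.727] p98 [25.691 -1.542 72.13 ]
side block 176 p2 [-17.495 -67.547  20.349] p98 [12.11  -4.64  26.397]
Bfront [array([-10.327, -16.929,  16.406]), array([  2.624, -17.834,  17.086])] Bheel [ -4.125 -32.957   1.211] TCP [ 32.548 -23.825   6.989]
A [68, -38, 5] yaw -4 lean 45 OFF [0.014 0.077 0.074] TURN [-0.011  0.159 -0.155]
Bfront [array([-6.066,  9.065, 16.406]), array([ 6.583,  6.145, 17.086])] Bheel [-2.448 -7.736  1.211] TCP [35.202 -4.454  6.989]
A [68, -24, 5] yaw -13 lean 45 OFF [0.037 0.145 0.14 ] TURN [-0.022  0.3   -0.296]
```

View pics/w5.png

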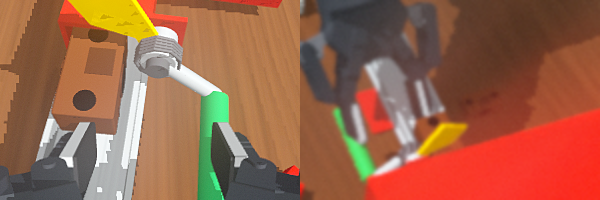

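```bash
python3 -m pendant '{"offset":[[0.004,0.025,0.024],[0.008,0.05,0.049],[0.011,0.075,0.074],[0.018,0.098,0.096],[0.025,0.12,0.118],[0.032,0.145,0.14],[0.032,0.145,0.14]],"turn":[[-0.004,0.053,-0.052],[-0.007,0.106,-0.104],[-0.011,0.159,-0.155],[-0.015,0.206,-0.202],[-0.018,0.253,-0.249],[-0.022,0.3,-0.296],[-0.022,0.3,-0.296]]}'
python3 look.py w6
python3 - <<'E'
from h import *
for A,y in(([67,-34,5],-13),([67,-58,5],-8),): pose(A,y)
E
```

```text
clock: 6.75
position: [0.5569, 0.1407, 0.0821]
ee_rot: [-0.382, 0.039, -0.164, 0.909]
ft_force: [1.8, -0.7, 4.3]
grip_width: 0.67
t 6.75 mouthpos mm [34.637 -4.544  7.144] x [ 0.973 -0.225  0.054] y [ 0.196  0.68  -0.706] F [ 1.824 -0.544  4.346] T [-0.328 -0.334 -0.279] w 0.6698776156701388 q [ 0.703  0.404 -0.69   2.052 -0.834  0.688  0.412]
Aheel [ 67.435 -24.095   5.203] Bfront [array([-6.64 ,  8.985, 16.507]), array([ 6.008,  6.064, 17.203])] Bheel [-3.007 -7.826  1.328]
wrist grip 630 p2 [ 56.379 -46.345  -1.971] p98 [ 60.767 -16.978  16.733]
wrist flap 3983 p2 [-12.595  -6.415  36.955] p98 [24.198 -3.166 71.951]
wrist block 117 p2 [-24.055  -4.207  20.047] p98 [41.482  3.943 26.719]
side grip 151 p2 [ 62.263 -84.027  -2.7  ] p98 [ 72.773 -15.868   8.681]
side flap 118 p2 [ -8.466 -30.18   11.951] p98 [25.725 -1.651 72.73 ]
Bfront [array([-7.066, -0.935, 16.406]), array([ 5.583, -3.855, 17.086])] Bheel [ -3.448 -17.736   1.211] TCP [ 34.202 -14.454   6.989]
A [67, -34, 5] yaw -13 lean 45 OFF [ 0.009 -0.034 -0.035] TURN [ 0.     0.002 -0.   ]
Bfront [array([ -9.666, -31.516,  16.406]), array([  3.19 , -33.323,  17.086])] Bheel [ -4.597 -47.938   1.211] TCP [ 32.624 -41.387   6.989]
A [67, -58, 5] yaw -8 lean 45 OFF [ 0.031 -0.127 -0.13 ] TURN [ 0.006 -0.077  0.078]
```

View pics/w6.png

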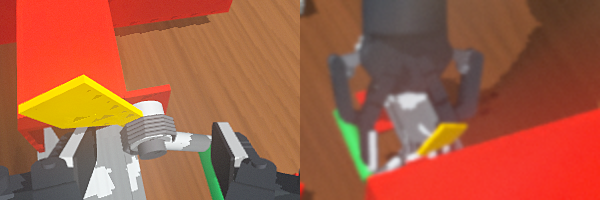

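```bash
python3 - <<'E'
from h import *
pose([67,-23.5,5],-17)
E
```

```text
Bfront [array([-4.579, 14.651, 16.406]), array([ 7.836, 10.856, 17.086])] Bheel [-2.142 -2.361  1.211] TCP [35.646 -1.714  6.989]
A [67, -23.5, 5] yaw -17 lean 45 OFF [0.002 0.011 0.01 ] TURN [-0.005  0.064 -0.063]
```

```bash
python3 -m pendant '{"offset":[[0.001,0.005,0.005],[0.002,0.011,0.01],[0.002,0.011,0.01]],"turn":[[-0.002,0.032,-0.032],[-0.005,0.064,-0.063],[-0.005,0.064,-0.063]]}'
python3 - <<'E'
from h import *
where()
for A,y in(([67,-40,5],-14),([67,-62,5],-10),([68,-76,5],-5),([71,-78,30],-5),([71,-78,70],-5)): pose(A,y)
E
```

```text
clock: 7.22
position: [0.5587, 0.1429, 0.0821]
ee_rot: [-0.38, 0.053, -0.196, 0.902]
ft_force: [-0.8, -4.3, 5.5]
grip_width: 0.668
t 7.225 mouthpos mm [36.102 -2.219  7.073] x [ 0.955 -0.293  0.053] y [ 0.243  0.665 -0.706] F [-0.361 -4.369  5.471] T [-0.427 -0.137 -0.187] w 0.6677254937306022 q [ 0.709  0.378 -0.708  2.088 -0.892  0.628  0.398]
Aheel [ 67.428 -24.05    5.118] Bfront [array([-4.106, 14.207, 16.455]), array([ 8.303, 10.395, 17.145])] Bheel [-1.682 -2.819  1.273]
Bfront [array([-6.478, -5.647, 16.406]), array([ 6.119, -8.788, 17.086])] Bheel [ -3.153 -22.509   1.211] TCP [ 34.549 -19.884   6.989]
A [67, -40, 5] yaw -14 lean 45 OFF [ 0.018 -0.06  -0.062] TURN [ 0.004 -0.048  0.049]
Bfront [array([ -8.695, -32.857,  16.406]), array([  4.09 , -35.111,  17.086])] Bheel [ -4.202 -49.445   1.211] TCP [ 33.224 -44.197   6.989]
A [67, -62, 5] yaw -10 lean 45 OFF [ 0.048 -0.143 -0.147] TURN [ 0.009 -0.11   0.112]
Bfront [array([ -9.947, -53.565,  16.406]), array([  2.986, -54.696,  17.086])] Bheel [ -4.026 -69.699   1.211] TCP [ 32.801 -61.209   6.989]
A [68, -76, 5] yaw -5 lean 45 OFF [ 0.071 -0.2   -0.206] TURN [ 0.015 -0.189  0.19 ]
Bfront [array([ -6.947, -55.565,  41.406]), array([  5.986, -56.696,  42.086])] Bheel [ -1.026 -71.699  26.211] TCP [ 35.801 -63.209  31.989]
A [71, -78, 30] yaw -5 lean 45 OFF [ 0.095 -0.291 -0.122] TURN [ 0.015 -0.189  0.19 ]
Bfront [array([ -6.947, -55.565,  81.406]), array([  5.986, -56.696,  82.086])] Bheel [ -1.026 -71.699  66.211] TCP [ 35.801 -63.209  71.989]
A [71, -78, 70] yaw -5 lean 45 OFF [ 0.105 -0.432  0.019] TURN [ 0.015 -0.189  0.19 ]
```

```bash
python3 -m pendant '{"offset":[[0.009,-0.03,-0.031],[0.018,-0.06,-0.062],[0.033,-0.1,-0.105],[0.048,-0.143,-0.147],[0.052,-0.17,-0.12],[0.056,-0.2,-0.09],[0.06,-0.231,-0.06],[0.064,-0.275,-0.015],[0.068,-0.32,0.03],[0.072,-0.38,0.09],[0.075,-0.443,0.153],[0.075,-0.5,0.153]],"turn":[[0.002,-0.024,0.025],[0.004,-0.048,0.049],[0.007,-0.08,0.08],[0.009,-0.11,0.112],[0.009,-0.11,0.112],[0.009,-0.11,0.112],[0.009,-0.11,0.112],[0.009,-0.11,0.112],[0.009,-0.11,0.112],[0.009,-0.11,0.112],[0.009,-0.11,0.112],[0.009,-0.11,0.112]]}'
python3 - <<'E'
from h import *
where()
for A,y in(([71,-140,150],-10),): pose(A,y)
E
```

```text
clock: 8.72
position: [0.549, 0.094, 0.1768]
ee_rot: [-0.382, 0.029, -0.14, 0.913]
ft_force: [-0.5, -0.1, -0.4]
grip_width: 0.669
t 8.725 mouthpos mm [ 31.745 -51.91  101.84 ] x [ 0.983 -0.173  0.054] y [ 0.16   0.69  -0.706] F [-0.526 -0.157 -0.353] T [-0.767  0.285 -0.025] w 0.6691934495705321 q [ 0.785  0.252 -0.655  1.96  -0.775  0.977  0.345]
Aheel [ 65.537 -69.688  99.918] Bfront [array([-10.201, -40.597, 111.177]), array([  2.585, -42.842, 111.881])] Bheel [ -5.668 -57.187  95.996]
Bfront [array([  -4.695, -110.857,  161.406]), array([   8.09 , -113.111,  162.086])] Bheel [  -0.202 -127.445  146.211] TCP [  37.224 -122.197  151.989]
A [71, -140, 150] yaw -10 lean 45 OFF [ 0.101 -0.415 -0.068] TURN [-0.     0.002  0.001]
```

```bash
python3 -m pendant '{"offset":[[0.03,-0.14,-0.02],[0.07,-0.28,-0.045],[0.1,-0.415,-0.068],[0.1,-0.415,-0.068],[0.1,-0.415,-0.068]],"turn":[[0,0,0],[0,0,0],[0,0,0],[0,0,0],[0,0,0]]}'
python3 look.py w7
python3 - <<'E'
from h import *
o=manip.get_obs();p,d=manip.camera("wrist");t,_=manip.camera("top")
cv2.imwrite("pics/w8.png",np.hstack([cv2.resize(p[80:300,150:420,::-1],(405,330)),cv2.resize(t[130:300,130:330,::-1],(388,330))]))
E
```

```text
clock: 9.35
position: [0.5462, 0.0241, 0.2264]
ee_rot: [-0.382, 0.029, -0.14, 0.913]
ft_force: [-0.1, -0.1, -0.8]
grip_width: 0.671
t 9.35 mouthpos mm [  36.514 -121.633  151.439] x [ 0.984 -0.172  0.053] y [ 0.159  0.69  -0.706] F [-0.097 -0.069 -0.81 ] T [-0.63   0.229  0.011] w 0.6705368461271137 q [ 0.867  0.222 -0.599  1.865 -0.733  1.162  0.35 ]
Aheel [  70.313 -139.396  149.489] Bfront [array([  -5.43 , -110.341,  160.808]), array([   7.357, -112.58 ,  161.503])] Bheel [  -0.9   -126.926  145.62 ]
wrist grip 1255 p2 [ 64.447 -90.662  43.94 ] p98 [ 78.577 -16.737  53.494]
wrist flap 509 p2 [-19.778  -6.531   5.3  ] p98 [16.98  -2.88  31.407]
wrist block 13 p2 [-24.013   0.291  20.362] p98 [41.648  2.514 26.773]
side grip 251 p2 [ 68.897 -87.841  45.046] p98 [ 79.886 -16.132  54.78 ]
side flap 32 p2 [-19.826  -5.303  28.661] p98 [18.156 -1.5   33.768]
```

View pics/w8.png

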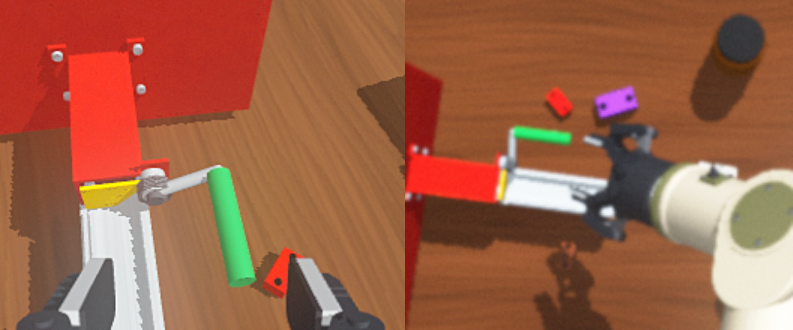

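The flap is shut at (108,193) in the left panel. Its extents match the start (5.3–31.4 mm against 5.8–31.4 mm) and so do the grip's. The tray is empty, the block is in the tunnel and the robot is touching nothing, so I'm handing in.

```bash
python3 -c "
from workcell import manip
print(manip.hand_in())"
```

```text
the job is handed in; nothing more can be done
None
```

The rusty block is inside the tunnel and the flap is shut behind it. I handed the job in at about 9.5 s of the 58 s allowed.

- **How it went:** With the gripper leaning 45°, one fingertip pressed the green grip down to about 1.08 rad. The other pushed the block in under the raised flap while the first kept holding. Turning the hand during the push let the first fingertip stay on the grip throughout. I then drew back with the grip still held, and once the pushing finger was clear of the flap I raised the hand slowly so the flap closed.
- **Flap and grip:** The wrist view shows the flap and grip within about 3 mm of their starting positions, so the flap is closed.
- **Block:** The tray is empty. The pushing finger went about 10–14 mm past the mouth plane by my frame, perhaps 1–2 mm less given the calibration error. The block's final position comes from that, because the closed flap hides the block itself.
- **Robot and other objects:** The wrist force read at most about 12 N at the checks after each move, and about 1 N at the end, so the robot is touching nothing. In the last top view, the red and purple blocks, the small brown one and the jar looked unmoved. The spray can, mug, clean block, wrench and screwdriver were outside that crop or hidden, and I did not check them again. The arm passed well above or clear of them.
- **Disagreements:** No check failed. The flap measured about 1.5 mm nearer the mouth plane than the text says, which is within the calibration error.

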